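# Clip the new timer onto the kiln's control rail and set its dial

### The arm

A 7-joint arm with a two-finger parallel gripper is mounted at the origin on the work surface. World frame = base frame: x ahead of the robot, y to its left, z up, the work surface at z = 0. Lengths are in m, angles in rad, forces in N, time in s.
With the tool pointing down it reaches from about 0.375 to 0.925 m from the base axis. Payload 3.1 kg.
Tool frame: the origin (TCP) lies at the very end of the fingers, on their centre line; the grasp point (between the pads) lies 19 mm behind it; z points along the fingers, y is the line along which they close (so a half turn about z gives the same grasp; the last joint's range is limited). The gripper opens to 85 mm and grips with 20 to 120 N. Pads are 22 mm wide; open, the fingers measure 114 mm over their backs; the gripper's body (76 mm by 85 mm) begins 54 mm behind the grasp point. The pads swing forward as they close: fully open they stand 13 mm farther back than shut.
Start: joints at [-1.441, 0.383, 0.044, 1.598, -0.018, 1.161, -0.05], TCP at [0.147, 0.633, 0.231] pointing down, gripper open.
Joint ranges: [-2.61, 2.61], [-0.41, 2.15], [-1.48, 1.57], [0, 2.5], [-1.57, 4.71], [0.05, 1.97], [-2.85, 2.85]. Speed limits (rad/s): [2.79, 2.79, 3.14, 3.14, 3.14, 3.14, 3.14].

### API

Orientations are given as a rotation vector (axis times angle).
In Python, from rig import monitor, camera, order gives the robot as it stands.
- The arm moves only by the tool jog_arm, never from a script. Its argument "targets" is a list that holds one entry, the list of rows, each a list of 7 numbers: the shift along the world's x, y, z in m, then the turn, a rotation vector about the world's x, y, z in degrees, then the finger opening in m, from 0 to 0.0854. In form: [[[x, y, z, ax, ay, az, hand], ...]]. A call has 1 to 5 rows; each row shifts and turns the commanded pose from where the row before left it; what a row does not reach is not made up. A row lasts 1/12 s, in which the tool goes at most 41.7 mm and 7.16 degrees, less where a joint would pass 70% of its speed; a pose out of reach is approached as far as the arm can. A call with a gripper value outside its range is refused whole. The fingers move at their own pace and stop on an object; "newtons" is the grip in N (left out, the last holds). Time passes only in rows, so rows that do not move let the fingers close. It gives the time, the measured TCP pose, the force, the opening and the grip force at its end, in the units of the state.
- monitor.state(): the state, without advancing time (a new reading comes with each control period).
- camera(name): name is "scene" or "side" or "wrist"; returns a dict with "image" (384x512x3 uint8, blue, green, red), "mtx" (3x3 intrinsics, pixels), "position" and "rotation" of the camera in the world; the wrist camera has in their place "tool_from_camera" (4x4, takes a point from camera to tool coordinates, whose origin is the TCP and whose axes are the flange's). Camera axes: x right, y up, looking along -z (the intrinsics and any distortion apply to the point x, -y, -z); pixel columns grow to the right and rows downward; lengths in m; the calibration is good to about 2 mm. A picture is of the moment at which its call begins: read the wrist's pose just before it. There is no depth.
- order.finish_job(): hands the job in; it is judged then, once.
The state is a dict: "time_s": time; "q": joint angles; "qd": joint speeds; "joint_efforts": joint torques, N m; "position": TCP position; "eef_rot": TCP orientation; "wrist_force": force on the tool from outside, world axes, zero at the start; "torque": the same for the moment, N m; "finger_gap": finger opening in m; "grip_force": force on a finger pad.
Only numpy, scipy, OpenCV 4.12 (cv2) and the standard library are available. Lean on these libraries where they do the work, as an engineer would, in place of code of your own. Each camera call takes 0.05 s, during which the arm holds its last target. There are 200 camera calls.

### The job

Fit the new white timer with the blue front in the empty place on the rail of the kiln's control plate, clear of both its neighbours: hook its fixed top lip under the rail's edge on the wiring-duct side, then tilt it down until the orange foot clip snaps and it sits flat and fully home. Set its dial to the green mark. Leave the other dials at their settings and the loose things around it where they lie.

Things in the scene. Friction and masses are not known exactly. Their poses are not given: they have to be found in the camera images.
- timer: the new timer relay, loose, 0.15 kg, white with a blue front, standing on its back legs, dial up. 90 mm high (own x, top at +x), 36 mm wide (y), 79 mm deep (z, out of its front) without the dial. Origin: underside of the legs, mid height and width. Upper leg x 18 to 28 mm, lower leg x -45 to -23 mm, 9 mm deep; between them the recess for the rail
- timer_lip (a point): tip of the fixed top lip, mid width (timer frame x 14, y 0, z 3 mm). The lip, 3 mm thick, reaches from the upper leg (x 18) to x 14 mm; its upper face is 3.4 mm below the seat at x 18 and slopes down by 15 degrees towards the tip; above it, x 14 to 18, the seat is cut back 1.5 mm. The lip enters freely with the foot end raised 0.25 to 0.35 rad; flat, it cannot
- timer_seat (a point): middle of the timer's back seat, in the recess (timer frame 0, 0, 9 mm); lies on the flanges' top faces when the timer is home
- timer_nose (a point): middle of the nose front, on the dial's axis (timer frame 0, 0, 79 mm). The shoulders (90 x 36 mm) end at z 49 mm; from there the nose, 45 mm along x (from -22.5 to 22.5) and 36 mm along y, rises to z 79 mm. Grip the nose across x, fingertips just above the shoulders
- clip (a joint): travel of the orange foot clip, m: 0 = sprung out (tip at timer x -15.4 mm), up to 0.005 = pushed back towards the foot. Spring 1.2 N at rest plus 0.5 N per mm. As the foot is pressed down (6 to 10 N) the rail edge pushes its ramp back 2 to 3 mm from 0.2 rad of tilt on; then it snaps under the flange and the value returns to 0
- timer_dial (a joint): the new timer's dial, rad, 0 to 4.71, growing clockwise seen from above; stays where left (0.02 N m). Black bar grip 22 mm long, 9 wide, 18 high on the nose front, white line at the pointer end. At value a the pointer stands 2.356 - a rad from the timer's +x, counter-clockwise from above (towards +y). Green mark: 1.5. Starts at 0.05 to 0.7
- panel: the kiln's control plate, white, 230 x 320 x 4 mm, flat on the bench, fixed. Origin under its middle; x across the rail towards the grey slotted wiring duct (the side away from the robot), y along the rail, z up. Duct 24 mm wide, 46 mm high over the bench, middle at x 82 mm; brass earth bar, 17 mm high, at x -92 mm
- rail (a point): middle of the 35 mm top-hat rail, level with its flanges' top faces, 19 mm above the bench; axes as the panel's. It runs 270 mm along y; flanges 2.3 mm thick, outer edges at x +17.5 and -17.5 mm, overhanging the webs by 5 mm, 12.7 mm above the plate. The timer's lip goes under the +x flange, the clip snaps under the -x flange
- gap: brass screw head in the rail's floor, mid of the empty place; origin on the rail's middle line, axes as the panel's. Places are 46 mm apart, so the gap is 56 mm wide between its neighbours (module or grey end clamp) for a module of 36 mm. Which of the five places is empty varies
- zone_a: another timer, already clipped on the rail: grey, white front, black dial; same size as the new one. Origin on its middle line, 9 mm below the top faces of the rail's flanges, axes as the panel's; its nose front stands 70 mm above the flanges' top faces. Fixed
- zone_b: another timer, already clipped on the rail: grey, white front, black dial; same size as the new one. Origin on its middle line, 9 mm below the top faces of the rail's flanges, axes as the panel's; its nose front stands 70 mm above the flanges' top faces. Fixed
- zone_c: another timer, already clipped on the rail: grey, white front, black dial; same size as the new one. Origin on its middle line, 9 mm below the top faces of the rail's flanges, axes as the panel's; its nose front stands 70 mm above the flanges' top faces. Fixed
- supply: power supply of the same size on the rail, metal, without a dial; origin on the rail's middle line, axes as the panel's; fixed
- zone_a_dial_tip (a point): pointer end of the dial of zone_a, top of the bar, 10 mm from the dial's axis; that dial turns as easily as the new timer's
- zone_b_dial_tip (a point): pointer end of the dial of zone_b, top of the bar, 10 mm from the dial's axis; that dial turns as easily as the new timer's
- zone_c_dial_tip (a point): pointer end of the dial of zone_c, top of the bar, 10 mm from the dial's axis; that dial turns as easily as the new timer's
- old_timer: the failed timer, same housing but dull grey with a scorched black front and no dial, lying on its side, 36 mm high; its origin lies on the bench under the middle of the housing
- screwdriver: red-handled screwdriver lying down, 160 mm long
- bowl: small bisque bowl, 100 mm across, 50 mm high, origin under its base
- glaze_jar: glaze jar, 68 mm across, 85 mm high, origin under its base
- rib: flat wooden potter's rib, 95 x 48 x 8 mm, lying down

How it is judged:
On the way, in this order (a step that is already met when the one before it is completed fails the run):
1. the timer's top lip is hooked under the rail's flange on the duct side, in the empty place, with its foot still raised (x of timer_lip in the frame of rail between 0.01 and 0.0162 m and z of timer_lip in the frame of rail between -0.01 and -0.0025 m and y of timer_seat in the frame of gap between -0.01 and 0.01 m and angle between the z axis of timer and the z axis of rail, either way round above 0.1 rad), for 0.1 s.
2. the timer is tilted down flat on the rail and its foot clip has snapped (angle between the z axis of timer and the z axis of rail, either way round below 0.05 rad and z of timer_seat in the frame of rail between -0.002 and 0.002 m and x of timer_lip in the frame of rail between 0.0115 and 0.0162 m and y of timer_seat in the frame of gap between -0.008 and 0.008 m and value of joint clip below 0.0015 m), for 0.2 s.
At the end, for the whole second after the job is handed in: The timer is clipped on the rail in the empty place: flat to within 0.05 rad, its back on the flanges within 2 mm, lip under the duct-side flange, clip sprung out (under 1.5 mm), within 8 mm of the middle of the gap; its dial within 0.2 rad of the green mark (1.5); at rest and released (all of step 2 and value of joint timer_dial between 1.3 and 1.7 rad and linear speed of timer below 0.01 m/s); the robot touches nothing.
It fails at once if another timer's dial is turned (its pointer end moves more than 3 mm, about 0.3 rad) (distance of any of zone_a_dial_tip, zone_b_dial_tip, zone_c_dial_tip from where it was at the start of the episode above 0.003 m).
It fails at once if another thing on the bench is shifted by more than 30 mm (distance of any of old_timer, screwdriver, bowl, glaze_jar, rib from where it was at the start of the episode above 0.03 m).
It also fails if it takes over 58 s, if anything falls off the work surface, if the arm or the gripper's body presses on something with over 40 N, if the wrist force passes 120 N, or if a joint passes its speed limit or range.

## Working session

There is one attempt and no reset: what is moved stays moved. The work goes in short steps, Python scripts to look and compute and a tool call to move; the robot and the scene stay as the last step left them, time stands still between calls to the robot, and variables do not carry over. Pictures are saved under pics/ and viewed, at most 10 in all, crops included, and the job is handed in when it is done.

Besides the shell and the picture viewer there is one more tool, called after ">>>" in YAML: its name, and indented under it one key for each argument. jog_arm: Moves the arm, as the interface text tells. Its arguments: {"type":"object","properties":{"targets":{"type":"array"},"newtons":{"type":"number"}},"required":["targets"]}

```bash
ls; mkdir -p pics; python3 - <<'E'
from rig import monitor,camera
import cv2,numpy as np
s=monitor.state();print(s)
ims=[]
for n in["scene","side"]:
    c=camera(n);cv2.imwrite(f"pics/{n}0.png",c["image"]);np.savez(f"pics/{n}0.npz",**c);ims.append(c["image"])
    print(n,c["mtx"],c["position"],c["rotation"],[k for k in c])
for n,i in zip("ab",ims): cv2.imwrite(f"pics/{n}.png",cv2.resize(i,(800,600),interpolation=cv2.INTER_CUBIC))
E
```

```text
pics
{'time_s': 0.0, 'q': array([-1.4408179 ,  0.3838598 ,  0.04386571,  1.59955971, -0.01789621,
        1.16118293, -0.04989673]), 'qd': array([ 1.25053298e-03, -2.00861204e-04, -2.77884765e-04, -2.43256498e-06,
       -1.27655639e-03,  1.07548464e-03,  7.43278248e-04]), 'joint_efforts': array([-1.49736015e-04, -4.33458531e+01,  1.02436826e+00, -2.49508703e+01,
        1.05666419e-02,  1.11710146e-02, -8.24407806e-06]), 'position': array([0.14659453, 0.63229897, 0.22987825]), 'eef_rot': array([-0.35691788, -3.12110744,  0.00410438]), 'wrist_force': array([ 0.89873054, -0.67044056,  0.67605196]), 'torque': array([-0.01221963, -0.01324872, -0.04772143]), 'grip_force': 0.0, 'finger_gap': 0.08512746709702927}
scene [[496.30850856   0.         256.19447078]
 [  0.         496.30850856 188.19889365]
 [  0.           0.           1.        ]] [1.56001221 0.62535435 0.9725197 ] [0.54596925 0.98450787 1.97466603] ['image', 'mtx', 'position', 'rotation']
side [[417.81834821   0.         254.39147217]
 [  0.         417.81834821 192.33294556]
 [  0.           0.           1.        ]] [ 0.16970756 -0.9270193   0.71472034] [ 0.98497507 -0.20925014 -0.43543878] ['image', 'mtx', 'position', 'rotation']
```

View pics/a.png

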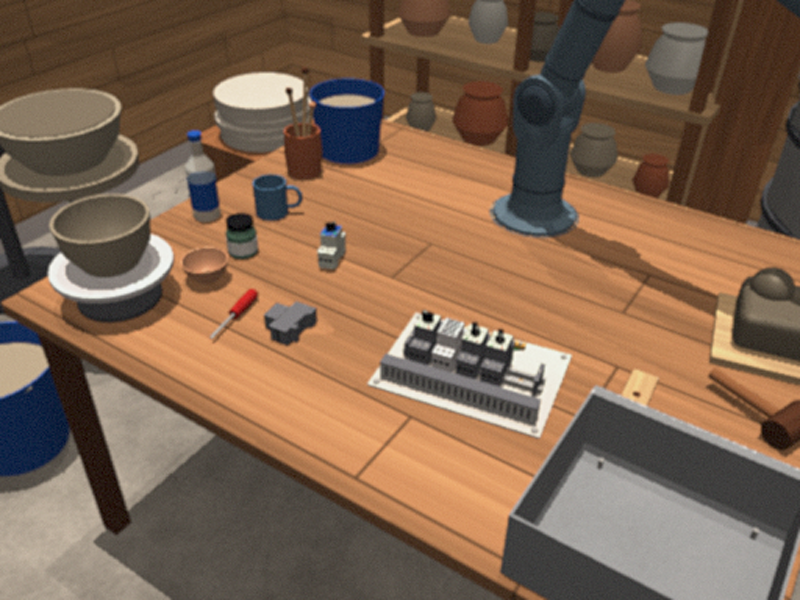

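View pics/b.png

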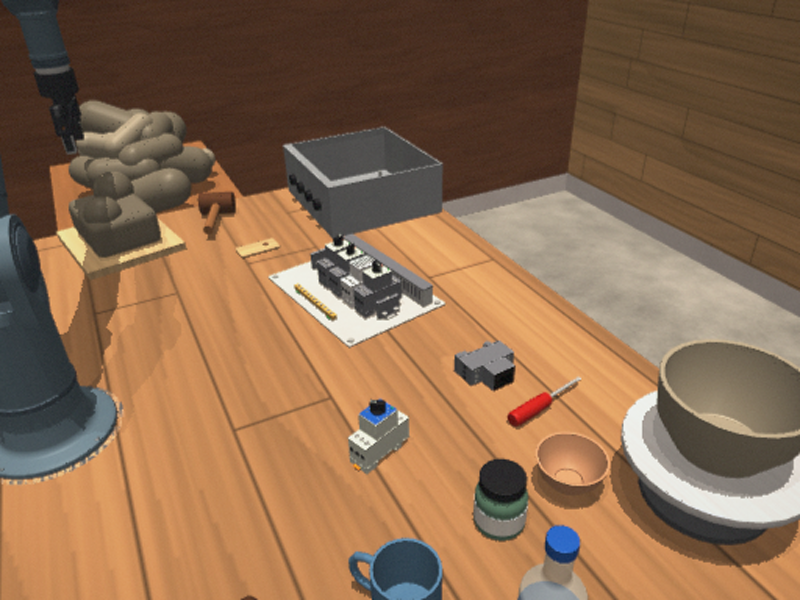

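The scene view shows the panel with its +y place empty (view pixel ~525,375), three dials and the supply. The timer stands alone at (331,245). In the side view the timer is at (378,435), orange clip at lower left (355,465), so its foot points towards the robot.

```bash
cat > h.py <<'E'
import numpy as np,cv2
from scipy.spatial.transform import Rotation as R
from scipy.optimize import least_squares
from rig import monitor,camera,order
K=512/800
F=np.diag([1,-1,-1.])
def load(n): 
    d=np.load(n); return d["mtx"],np.array(d["position"]),R.from_rotvec(d["rotation"]).as_matrix()
def wristcam():
    s=monitor.state(); c=camera("wrist"); T=np.array(c["tool_from_camera"]); Rt=R.from_rotvec(s["eef_rot"]).as_matrix()
    return c["image"],(c["mtx"],s["position"]+Rt@T[:3,3],Rt@T[:3,:3])
def proj(cam,P):
    m,p,r=cam; q=(np.atleast_2d(P)-p)@r@F; u=q@m.T; return u[:,:2]/u[:,2:]
def back(cam,uv,z):
    m,p,r=cam; uv=np.atleast_2d(np.array(uv,float)); d=np.c_[uv,np.ones(len(uv))]@np.linalg.inv(m).T@F@r.T
    return p+d*((z-p[2])/d[:,2])[:,None]
E
python3 - <<'E'
from h import *
a=load("pics/scene0.npz");b=load("pics/side0.npz")
print("panel sc",back(a,np.array([[420,316],[570,355],[540,430],[372,380]])*K,.004).round(3))
print("panel sd",back(b,np.array([[270,279],[350,343],[443,301]])*K,.004).round(3))
print("timer dial top",back(a,np.array([[331,226]])*K,.097).round(3),back(b,np.array([[378,404]])*K,.097).round(3))
print("base side",back(b,np.array([[358,470],[407,442]])*K,.0).round(3))
print(monitor.state()["position"],R.from_rotvec(monitor.state()["eef_rot"]).as_matrix().round(2))
E
```

```text
panel sc [[ 0.505 -0.009  0.004]
 [ 0.445  0.291  0.004]
 [ 0.654  0.327  0.004]
 [ 0.713  0.019  0.004]]
panel sd [[ 0.445  0.274  0.004]
 [ 0.506 -0.02   0.004]
 [ 0.726  0.022  0.004]]
timer dial top [[ 0.45  -0.272  0.097]] [[ 0.44  -0.29   0.097]]
base side [[ 0.398 -0.304  0.   ]
 [ 0.486 -0.287  0.   ]]
[0.14659792 0.63237107 0.22999363] [[-0.97  0.23 -0.  ]
 [ 0.23  0.97 -0.  ]
 [-0.   -0.   -1.  ]]
```

>>> jog_arm:
  targets:
    - [[0.01,-0.02,0.03,0,0,-4.4,0.0854],[0.022,-0.03,0.015,0,0,-4.4,0.0854],[0.024,-0.032,0.01,0,0,-4.4,0.0854],[0.024,-0.032,0.01,0,0,-4.4,0.0854],[0.024,-0.032,0.01,0,0,-4.4,0.0854]]

```text
time_s: 0.52
position: [0.2514, 0.4854, 0.3063]
eef_rot: [-0.951, -2.994, 0.001]
wrist_force: [1.7, 0.9, 0.1]
finger_gap: 0.0852
grip_force: 0.0
```

>>> jog_arm:
  targets:
    - [[0.024,-0.032,0.01,0,0,-4.4,0.0854],[0.024,-0.032,0.01,0,0,-4.4,0.0854],[0.024,-0.032,0.01,0,0,-4.4,0.0854],[0.024,-0.032,0.0,0,0,-4.4,0.0854],[0.024,-0.032,0.0,0,0,-4.4,0.0854]]

```text
time_s: 0.93
position: [0.3718, 0.3255, 0.3368]
eef_rot: [-1.505, -2.757, -0.002]
wrist_force: [1.4, -0.1, -0.5]
finger_gap: 0.0855
grip_force: 0.0
```

>>> jog_arm:
  targets:
    - [[0.024,-0.032,0,0,0,-4.4,0.0854],[0.024,-0.032,0,0,0,-4.4,0.0854],[0.024,-0.032,0,0,0,-4.4,0.0854],[0.024,-0.032,0.0,0,0,-4.4,0.0854],[0.024,-0.032,0.0,0,0,-4.4,0.0854]]

```text
time_s: 1.35
position: [0.4912, 0.1653, 0.336]
eef_rot: [-2.003, -2.419, 0.0]
wrist_force: [1.0, 0.1, -0.8]
finger_gap: 0.0852
grip_force: 0.0
```

```bash
python3 - <<'E'
from h import *
im,cam=wristcam(); s=monitor.state(); print(s["time_s"],s["position"],R.from_rotvec(s["eef_rot"]).as_matrix().round(3))
print("cam pos",cam[1],"look",-cam[2][:,2])
cv2.imwrite("pics/w1.png",cv2.resize(im,(800,600),interpolation=cv2.INTER_CUBIC)); np.savez("pics/w1.npz",*cam)
print("corners",(proj(cam,[[.505,-.014,.004],[.445,.285,.004],[.654,.327,.004],[.718,.02,.004]])/K).round())
E
```

```text
1.4 [0.49645696 0.15522747 0.33647104] [[-0.17   0.985  0.005]
 [ 0.985  0.17  -0.005]
 [-0.006  0.004 -1.   ]]
cam pos [0.47779641 0.23087357 0.47791889] look [ 0.04932746 -0.26226552 -0.96373419]
corners [[384. 386.]
 [378. 124.]
 [580. 122.]
 [555. 390.]]
```

View pics/w1.png

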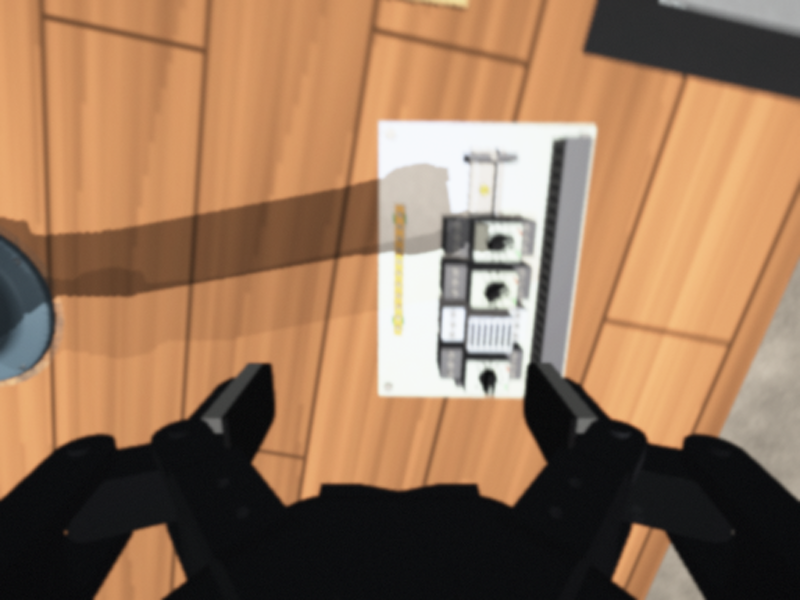

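The wrist view shows the panel, corners (378,122), (597,124), (379,396), with the brass screw of the empty place at (484,190).

```bash
cat >> h.py <<'E'
def T2(x,y,a): return R.from_euler('z',a).as_matrix(),np.array([x,y,0])
def fitpose(obs,z0=0,x0=(.58,.15,.18)):
    # obs: list of (cam, localpts Nx3, px Nx2 (512 scale))
    def f(v):
        r,t=T2(*v); return np.concatenate([(proj(c,np.atleast_2d(P)@r.T+t)-np.array(u)).ravel() for c,P,u in obs])
    return least_squares(f,x0,loss="soft_l1",f_scale=1.)
E
python3 - <<'E'
from h import *
d=np.load("pics/w1.npz"); cam=tuple(d[k] for k in d.files)
P=np.array([[-.115,.16,.004],[.115,.16,.004],[-.115,-.16,.004]])
uv=np.array([[378,122],[597,124],[379,397]])*K
o=fitpose([(cam,P,uv)]); print("wrist",o.x,o.fun.round(1))
a=load("pics/scene0.npz");b=load("pics/side0.npz")
A=(a,np.array([[-.115,-.16,.004],[-.115,.16,.004],[.115,.16,.004],[.115,-.16,.004]]),np.array([[420,316],[570,355],[540,430],[372,380]])*K)
B=(b,np.array([[-.115,.16,.004],[-.115,-.16,.004],[.115,-.16,.004]]),np.array([[270,279],[350,343],[443,301]])*K)
for q in([A],[B],[A,B],[A,B,(cam,P,uv)]): o2=fitpose(q); print(o2.x,o2.fun.round(1))
for v in (o.x,o2.x):
    r,t=T2(*v); print("gap local",(back(cam,np.array([[484,190]])*K,.0075)-t)@r)
E
```

```text
wrist [0.58696583 0.1497364  0.17805364] [ 0.3  0.2 -0.6  0.2  0.3 -0.9]
[0.5758741  0.15537732 0.1637255 ] [-0.5 -3.9  2.3 -1.1  0.3  2.9 -1.3  0. ]
[0.58872916 0.15611342 0.18238557] [-1.2 -2.7 -0.1  0.6  1.7 -0.1]
[0.58420719 0.15578912 0.18529817] [-3.  -2.1  0.8 -0.4  0.4  4.3 -2.6  2.7 -2.6 -2.2 -1.4  1.1  0.6  0.2]
[0.58624696 0.15115571 0.17892191] [-4.2 -2.4 -0.8 -0.3 -1.9  4.3 -4.5  2.2 -1.4 -1.9 -0.5  1.7  1.8  1.
 -0.1 -0.7 -0.8 -0.8  0.1 -1.6]
gap local [[0.00011441 0.09188887 0.0075    ]]
gap local [[0.00064899 0.09036415 0.0075    ]]
```

>>> jog_arm:
  targets:
    - [[-0.005,-0.038,0,0,0,0,0.0854],[-0.008,-0.04,0,0,0,0,0.0854],[-0.008,-0.04,0,0,0,0,0.0854],[-0.008,-0.04,0.0,0,0,0,0.0854],[-0.008,-0.04,0.0,0,0,0,0.0854]]

```text
time_s: 1.82
position: [0.4527, -0.0325, 0.3357]
eef_rot: [-1.998, -2.423, 0.001]
wrist_force: [1.3, -1.2, 0.3]
finger_gap: 0.0852
grip_force: 0.0
```

>>> jog_arm:
  targets:
    - [[-0.008,-0.04,0,0,0,0,0.0854],[-0.008,-0.04,0,0,0,0,0.0854],[-0.008,-0.04,-0.01,0,0,0,0.0854],[0,-0.03,-0.01,0,0,0,0.0854],[0,-0.02,-0.01,0,0,0,0.0854]]

```text
time_s: 2.23
position: [0.4283, -0.2045, 0.3062]
eef_rot: [2.005, 2.418, 0.003]
wrist_force: [0.7, 0.4, -0.2]
finger_gap: 0.0854
grip_force: 0.0
```

>>> jog_arm:
  targets:
    - [[0,0,0,0,0,0,0.0854],[0,0,0,0,0,0,0.0854]]

```text
time_s: 2.4
position: [0.4288, -0.2011, 0.3056]
eef_rot: [-2.002, -2.419, 0.001]
wrist_force: [0.6, 0.9, 1.2]
finger_gap: 0.0852
grip_force: 0.0
```

```bash
python3 - <<'E'
from h import *
im,cam=wristcam(); s=monitor.state(); print(s["time_s"],s["position"],R.from_rotvec(s["eef_rot"]).as_matrix().round(3))
cv2.imwrite("pics/w2.png",cv2.resize(im,(800,600),interpolation=cv2.INTER_CUBIC)); np.savez("pics/w2.npz",*cam)
print(proj(cam,[.445,-.282,.097])/K)
E
```

```text
2.45 [ 0.42960972 -0.19968449  0.30602319] [[-0.19   0.982 -0.001]
 [ 0.982  0.19   0.001]
 [ 0.001 -0.001 -1.   ]]
[[400.98223137 353.7658341 ]]
```

View pics/w2.png

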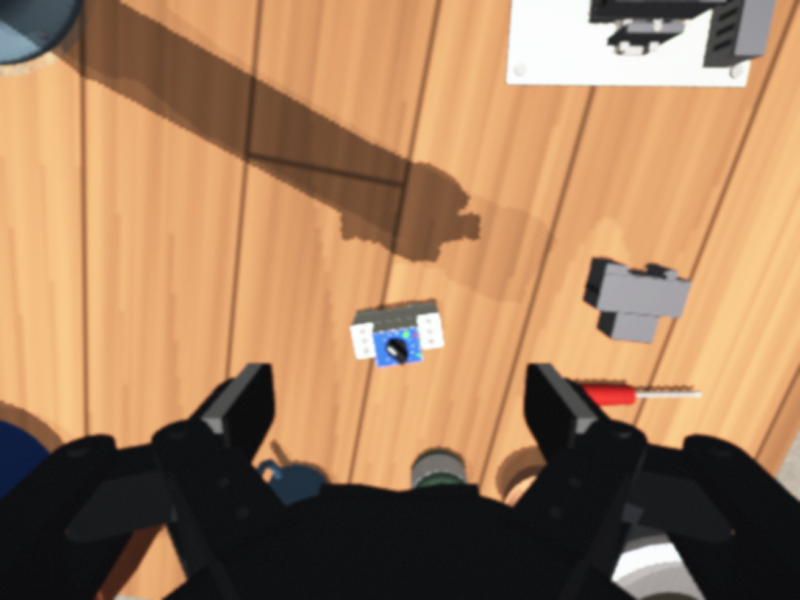

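```bash
python3 - <<'E'
from h import *
d=np.load("pics/w2.npz"); cam=tuple(d[k] for k in d.files)
im=cv2.imread("pics/w2.png").astype(int)
b,g,r=im[...,0],im[...,1],im[...,2]
m=((b>r+50)&(b>g+40)).astype(np.uint8); m[:280]=0;m[400:]=0;m[:,:340]=0;m[:,460:]=0
m=cv2.morphologyEx(m,cv2.MORPH_CLOSE,np.ones((21,21)))
c=max(cv2.findContours(m,0,2)[0],key=cv2.contourArea); box=cv2.boxPoints(cv2.minAreaRect(c)); print(box)
w=back(cam,box*K,.079);print(w.round(4),w.mean(0),np.linalg.norm(np.diff(w,axis=0),axis=1))
e=np.diff(w,axis=0);print(np.degrees(np.arctan2(e[:,1],e[:,0])))
# white/grey shoulders: rough check using the left/right extremes
mw=((im.min(2)>190)).astype(np.uint8); mw[:290]=0;mw[380:]=0;mw[:,:340]=0;mw[:,460:]=0
pts=cv2.findNonZero(mw); bw=cv2.boxPoints(cv2.minAreaRect(pts)); w2=back(cam,bw*K,.049);print("sh",bw,w2.round(4),w2.mean(0))
e=np.diff(w2,axis=0);print(np.degrees(np.arctan2(e[:,1],e[:,0])),np.linalg.norm(e,axis=1))
x,y=box.mean(0).astype(int); cr=cv2.imread("pics/w2.png")[y-50:y+40,x-60:x+60]; cv2.imwrite("pics/w2c.png",cv2.resize(cr,(720,540),interpolation=cv2.INTER_CUBIC))
E
```

```text
[[372.      333.     ]
 [416.8     326.59998]
 [421.59998 360.19995]
 [376.8     366.59998]]
[[ 0.4159 -0.274   0.079 ]
 [ 0.4559 -0.2599  0.079 ]
 [ 0.4671 -0.2923  0.079 ]
 [ 0.4262 -0.3069  0.079 ]] [ 0.44126422 -0.28328286  0.079     ] [0.04243613 0.03431968 0.0434254 ]
[  19.36518958  -70.92605043 -160.4255395 ]
sh [[349.43607 325.30838]
 [438.8898  311.64188]
 [445.5748  355.39835]
 [356.12106 369.06485]] [[ 0.3921 -0.2814  0.049 ]
 [ 0.4777 -0.2504  0.049 ]
 [ 0.4945 -0.2953  0.049 ]
 [ 0.4064 -0.3276  0.049 ]] [ 0.4426864 -0.2886582  0.049    ]
[  19.88104731  -69.53358246 -159.83073063] [0.09106816 0.04787028 0.09383099]
```

View pics/w2c.png

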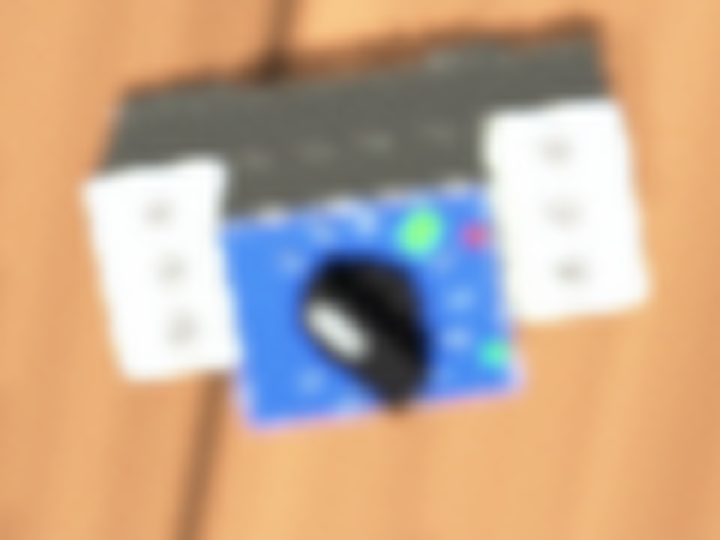

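The crop shows the timer with its pointer (white line) up-left, so the dial is near its start, and the green mark up-right. The timer is at (0.441, -0.283) with yaw about 19.5°.

>>> jog_arm:
  targets:
    - [[0.004,-0.028,-0.025,0,0,2.8,0.0854],[0.004,-0.028,-0.025,0,0,2.8,0.0854],[0.004,-0.028,-0.025,0,0,2.8,0.0854],[0,0,-0.04,0,0,0,0.0854],[0,0,-0.04,0,0,0,0.0854]]

```text
time_s: 2.87
position: [0.4434, -0.2748, 0.1583]
eef_rot: [1.832, 2.551, 0.002]
wrist_force: [-0.0, 0.9, -0.1]
finger_gap: 0.0856
grip_force: 0.0
```

>>> jog_arm:
  targets:
    - [[0,0,-0.01,0,0,0,0.0854],[0,0,0,0,0,0,0.0854],[0,0,0,0,0,0,0.0854]]

```text
time_s: 3.12
position: [0.4419, -0.2737, 0.1496]
eef_rot: [-1.83, -2.55, -0.002]
wrist_force: [-0.2, -0.0, 0.0]
finger_gap: 0.0852
grip_force: 0.0
```

```bash
python3 - <<'E'
from h import *
s=monitor.state(); M=R.from_rotvec(s["eef_rot"]).as_matrix();print(s["time_s"],s["position"].round(4),np.degrees(np.arctan2(M[1,1],M[0,1])),M[:,2].round(3))
im,cam=wristcam()
cv2.imwrite("pics/w3.png",cv2.resize(im,(800,600),interpolation=cv2.INTER_CUBIC)); np.savez("pics/w3.npz",*cam)
E
```

```text
3.1167 [ 0.4419 -0.2737  0.1496] 18.658206327780547 [-0.001  0.003 -1.   ]
```

View pics/w3.png

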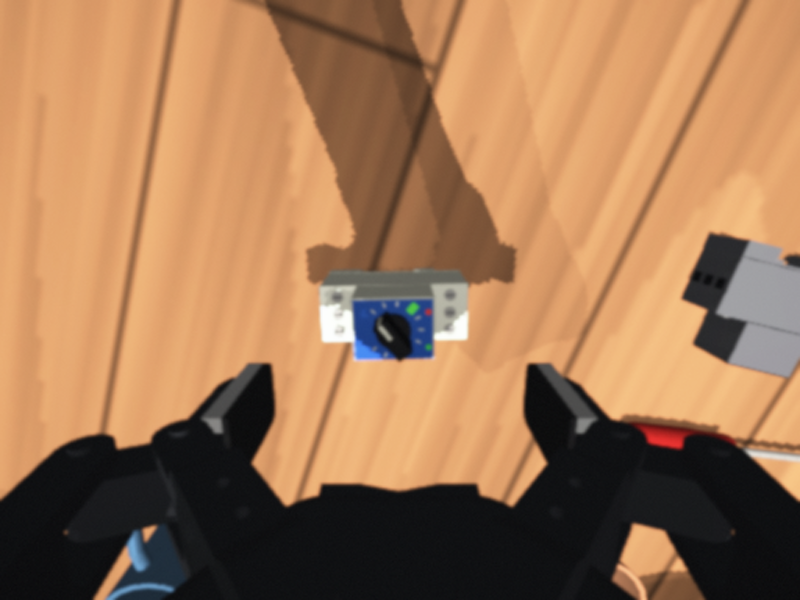

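Timer now square in the wrist view: nose corners about (353,300), (434,297), (434,357), (354,360).

```bash
python3 - <<'E'
from h import *
d=np.load("pics/w3.npz"); cam=tuple(d[k] for k in d.files)
o=fitpose([(cam,np.array([[-.0225,.018,.079],[.0225,.018,.079],[.0225,-.018,.079],[-.0225,-.018,.079]]),np.array([[353,300],[434,297],[434,357],[354,360]])*K)],x0=(.44,-.28,.34));print(o.x,np.degrees(o.x[2]),o.fun.round(1))
E
```

```text
[ 0.44121768 -0.28369739  0.35119859] 20.122196820794304 [-2.  -1.1  0.6 -0.6  0.8  1.4 -0.3  0.7]
```

>>> jog_arm:
  targets:
    - [[-0.0007,-0.01,-0.02,0,0,1.2,0.0854],[0,0,-0.03,0,0,0,0.0854],[0,0,-0.03,0,0,0,0.0854],[0,0,-0.012,0,0,0,0.0854],[0,0,0,0,0,0,0.0854]]

```text
time_s: 3.58
position: [0.4404, -0.2835, 0.0568]
eef_rot: [-1.804, -2.567, -0.003]
wrist_force: [-0.7, 1.1, -0.2]
finger_gap: 0.0855
grip_force: 0.0
```

>>> jog_arm:
  targets:
    - [[0,0,-0.005,0,0,0,0.0854],[0,0,0,0,0,0,0.04],[0,0,0,0,0,0,0.04],[0,0,0,0,0,0,0.03],[0,0,0,0,0,0,0.03]]
  newtons: 60

```text
time_s: 4.0
position: [0.4417, -0.2854, 0.0537]
eef_rot: [1.808, 2.569, 0.003]
wrist_force: [1.0, 1.1, 2.9]
finger_gap: 0.044
grip_force: 61.4
```

>>> jog_arm:
  targets:
    - [[0,0,0,0,0,0,0.03],[0,0,0,0,0,0,0.03],[0,0,0,0,0,0,0.03]]

```text
time_s: 4.25
position: [0.4418, -0.2854, 0.0537]
eef_rot: [1.808, 2.569, 0.003]
wrist_force: [0.4, 0.8, 6.8]
finger_gap: 0.044
grip_force: 61.8
```

>>> jog_arm:
  targets:
    - [[0,0,0.02,0,0,0,0.03],[0,0,0.036,0,0,0,0.03],[0,0,0.036,0,0,0,0.03],[0,0,0.036,0,0,0,0.03],[0.006,0.015,0.018,0,0,-0.7,0.03]]

```text
time_s: 4.67
position: [0.4457, -0.2749, 0.2024]
eef_rot: [1.83, 2.548, 0.0]
wrist_force: [0.8, -0.9, -1.3]
finger_gap: 0.0442
grip_force: 62.1
```

>>> jog_arm:
  targets:
    - [[0.011,0.038,0,0,0,-0.7,0.03],[0.011,0.038,0,0,0,-0.7,0.03],[0.011,0.038,0,0,0,-0.7,0.03],[0.011,0.038,0,0,0,-0.7,0.03],[0.011,0.038,0,0,0,-0.7,0.03]]

```text
time_s: 5.08
position: [0.5009, -0.0779, 0.1981]
eef_rot: [-1.901, -2.497, -0.003]
wrist_force: [1.0, 1.2, -1.7]
finger_gap: 0.0439
grip_force: 62.1
```

>>> jog_arm:
  targets:
    - [[0.011,0.038,0,0,0,-0.7,0.03],[0.011,0.038,0,0,0,-0.7,0.03],[0.011,0.038,0,0,0,-0.7,0.03],[0.011,0.038,0,0,0,-0.7,0.03],[0.011,0.038,0,0,0,-0.7,0.03]]

```text
time_s: 5.5
position: [0.5558, 0.1122, 0.1979]
eef_rot: [-1.975, -2.439, -0.002]
wrist_force: [-0.5, 0.1, -1.4]
finger_gap: 0.0441
grip_force: 62.1
```

>>> jog_arm:
  targets:
    - [[0.011,0.038,0,0,0,-0.7,0.03],[0.011,0.038,0,0,0,-0.7,0.03],[0.008,0.03,0,-1,5.6,-0.7,0.03],[0.006,0.02,0,-1,5.6,0,0.03],[0,0.01,0,-1,5.6,0,0.03]]

```text
time_s: 5.92
position: [0.5917, 0.2525, 0.1975]
eef_rot: [-1.874, -2.247, 0.337]
wrist_force: [0.9, 0.0, -1.4]
finger_gap: 0.0441
grip_force: 62.3
```

>>> jog_arm:
  targets:
    - [[0,0,0,0,0,0,0.03],[0,0,0,0,0,0,0.03]]

```text
time_s: 6.08
position: [0.5924, 0.2467, 0.1956]
eef_rot: [-1.884, -2.244, 0.34]
wrist_force: [-0.5, -0.4, -1.4]
finger_gap: 0.044
grip_force: 62.5
```

```bash
cat >> h.py <<'E'
PAN=(.587,.150,.178)
def tool(v=PAN):
    s=monitor.state(); M=R.from_rotvec(s["eef_rot"]).as_matrix(); r,t=T2(*v)
    # timer axes: x=tool y, y=tool x, z=-tool z  -> in panel frame
    Rt=r.T@np.c_[M[:,1],M[:,0],-M[:,2]]
    p=r.T@(s["position"]-t)-np.array([0,.092,.019])
    eu=R.from_matrix(Rt).as_euler('zyx',degrees=True)
    print("t",round(s["time_s"],2),"TCP rel gap mm",(p*1e3).round(1),"yaw,tilt,roll deg",eu.round(2),"F",r.T@s["wrist_force"].round(1),"gap",s["finger_gap"].round(4))
    return p,Rt
E
python3 - <<'E'
from h import *
p,Rt=tool()
im,cam=wristcam()
cv2.imwrite("pics/w4.png",cv2.resize(im,(800,600),interpolation=cv2.INTER_CUBIC)); np.savez("pics/w4.npz",*cam)
E
```

```text
Traceback (most recent call last):
  File "h.py", line 30, in tool
    print("t",round(s["time_s"],2),"TCP rel gap mm",(p*1e3).round(1),"yaw,tilt,roll deg",eu.round(2),"F",r.T@s["wrist_force"].round(1),"gap",s["finger_gap"].round(4))
                                                                                                                                             ^^^^^^^^^^^^^^^^^^^^^
AttributeError: 'float' object has no attribute 'round'
```

```bash
sed -i 's/,"gap",s\["finger_gap"\].round(4)//; s/"F",r.T@s\["wrist_force"\].round(1)/"F",(r.T@s["wrist_force"]).round(1)/' h.py
python3 - <<'E'
from h import *
p,Rt=tool()
im,cam=wristcam()
cv2.imwrite("pics/w4.png",cv2.resize(im,(800,600),interpolation=cv2.INTER_CUBIC)); np.savez("pics/w4.npz",*cam)
E
```

```text
t 6.08 TCP rel gap mm [ 22.4   2.2 176.6] yaw,tilt,roll deg [-2.20e-01  1.72e+01  1.00e-02] F [-0.6 -0.3 -1.4]
```

View pics/w4.png

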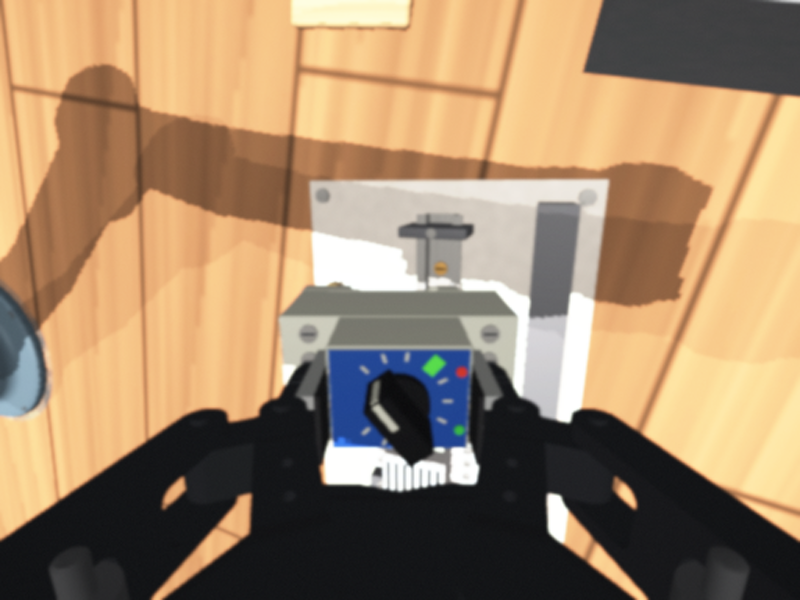

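The wrist view shows the timer firmly held with nose corners (329,349), (470,348), the panel's far corners (310,181), (608,179) and the brass screw (440,268).

```bash
python3 - <<'E'
from h import *
d=np.load("pics/w4.npz"); cam=tuple(d[k] for k in d.files)
uv=np.array([[310,181],[608,179],[440,268]])*K
P=np.array([[-.115,.16,.004],[.115,.16,.004],[0,.092,.0075]])
o=fitpose([(cam,P,uv)]);print("panel",o.x,o.fun.round(2))
d1=np.load("pics/w1.npz"); c1=tuple(d1[k] for k in d1.files)
P1=np.array([[-.115,.16,.004],[.115,.16,.004],[-.115,-.16,.004],[0,.092,.0075]]);u1=np.array([[378,122],[597,124],[379,397],[484,190]])*K
o=fitpose([(cam,P,uv),(c1,P1,u1)]);print("both",o.x,o.fun.round(1))
# timer y,x in tool from nose corners; local timer frame at TCP (0,0,.0537)
p,Rt=tool(); r,t=T2(*PAN); W=r@Rt
s=monitor.state()
pts=np.array([[-.0225,.018,.079],[.0225,.018,.079],[.0225,-.018,.079],[-.0225,-.018,.079]])
u=np.array([[329,349],[470,348],[470,446],[329,448]])*K
f=lambda v:(proj(cam,(pts-[v[0],v[1],v[2]])@W.T+s["position"])-u)[:3].ravel()
q=least_squares(f,[0,0,.0537]);print("TCP in timer mm",q.x*1e3,q.fun.round(2))
f2=lambda v:f([v[0],v[1],.0537]);q=least_squares(f2,[0,0]);print(q.x*1e3,q.fun.round(2))
E
```

```text
panel [0.5849644  0.15239786 0.17773699] [-0.73 -0.09  0.25  0.02  0.19  0.15]
both [0.58606397 0.15141536 0.18049316] [-0.3  1.1  0.6  0.8  0.7  1.1 -0.3 -0.8 -1.  -1.1  0.2 -1.6 -0.5 -1.2]
t 6.13 TCP rel gap mm [ 22.    0.8 178. ] yaw,tilt,roll deg [-0.37 17.13  0.08] F [-0.5 -0.2 -1.8]
TCP in timer mm [-8.23639076e-01  1.63974616e-02  6.14385385e+01] [ 0.47 -0.68  1.34  0.1  -1.95  0.63]
[-0.3751995  -3.71441216] [-3.52 -1.77  3.59 -0.99 -0.07  3.64]
```

```bash
sed -i 's/^PAN=.*/PAN=(.586,.1514,.1785)/' h.py; python3 - <<'E'
from h import *
d=np.load("pics/w4.npz"); cam=tuple(d[k] for k in d.files)
p,Rt=tool(); r,t=T2(*PAN); W=r@Rt; s=monitor.state()
pts=np.array([[-.0215,.017,.079],[.0215,.017,.079],[.0215,-.017,.079]])
u=np.array([[329,349],[470,348],[470,446]])*K
f=lambda v:(proj(cam,(pts-[v[0],v[1],.0537])@W.T+s["position"])-u).ravel()
q=least_squares(f,[0,0]);print(q.x*1e3,q.fun.round(2))
E
```

```text
t 6.13 TCP rel gap mm [ 22.8  -0.8 178. ] yaw,tilt,roll deg [-0.4  17.13  0.09] F [-0.5 -0.2 -1.8]
[-0.6574983  -4.22710272] [-0.7  -0.79  1.98 -0.01 -1.38  1.  ]
```

>>> jog_arm:
  targets:
    - [[0.0,-0.001,-0.035,0,0,0,0.03],[0,-0.001,-0.035,0,0,0,0.03],[0,0,-0.03,0,0,0,0.03],[0,0,0,0,0,0,0.03],[0,0,0,0,0,0,0.03]]

```text
time_s: 6.55
position: [0.5902, 0.2428, 0.0979]
eef_rot: [-1.886, -2.239, 0.339]
wrist_force: [0.4, 0.1, -1.4]
finger_gap: 0.0439
grip_force: 62.4
```

```bash
python3 - <<'E'
from h import *
tool()
E
```

```text
t 6.55 TCP rel gap mm [20.4 -2.8 78.9] yaw,tilt,roll deg [-0.48 17.28  0.21] F [ 0.5 -0.  -1.4]
```

>>> jog_arm:
  targets:
    - [[0.001,0,-0.012,0,0,0.4,0.03],[0,0,-0.012,0,0,0,0.03],[0,0,-0.004,0,0,0,0.03],[0,0,-0.003,0,0,0,0.03],[0,0,0,0,0,0,0.03]]

```text
time_s: 6.97
position: [0.5929, 0.2443, 0.0667]
eef_rot: [-1.877, -2.249, 0.337]
wrist_force: [-0.5, -0.1, -2.1]
finger_gap: 0.0438
grip_force: 62.4
```

```bash
python3 - <<'E'
from h import *
tool()
E
```

```text
t 6.97 TCP rel gap mm [23.3 -1.8 47.7] yaw,tilt,roll deg [ 0.06 17.13  0.09] F [-0.5  0.  -2.1]
```

>>> jog_arm:
  targets:
    - [[-0.002,-0.0004,0,0,0,0,0.03],[-0.002,-0.0004,0,0,0,0,0.03],[-0.002,-0.0004,0,0,0,0,0.03],[0,0,0,0,0,0,0.03],[0,0,0,0,0,0,0.03]]

```text
time_s: 7.38
position: [0.5872, 0.2431, 0.0673]
eef_rot: [-1.878, -2.25, 0.336]
wrist_force: [0.1, 0.2, -0.8]
finger_gap: 0.0436
grip_force: 62.4
```

```bash
python3 - <<'E'
from h import *
tool()
im,cam=wristcam()
cv2.imwrite("pics/w5.png",cv2.resize(im,(800,600),interpolation=cv2.INTER_CUBIC)); np.savez("pics/w5.npz",*cam)
E
```

```text
t 7.38 TCP rel gap mm [17.5 -2.  48.3] yaw,tilt,roll deg [ 0.05 17.08  0.1 ] F [ 0.2  0.2 -0.8]
```

View pics/w5.png

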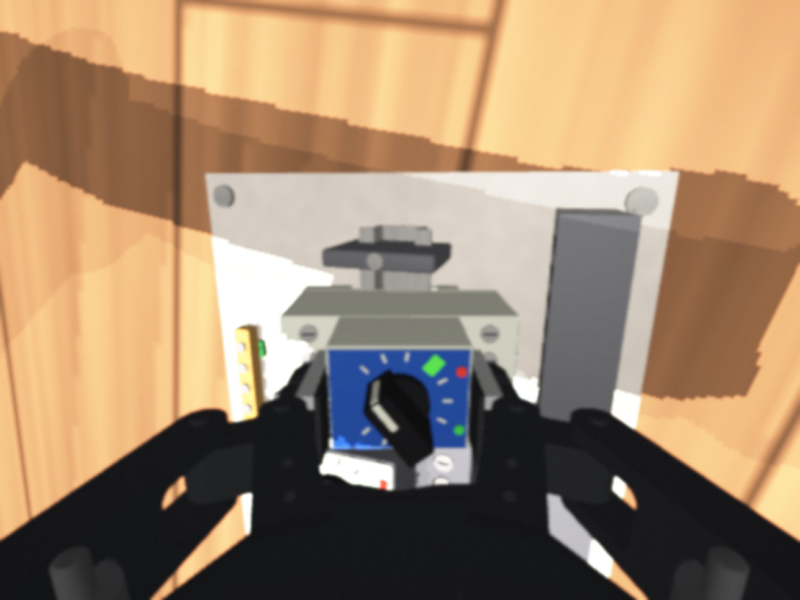

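The wrist view shows the rail passing under the timer, panel corners (207,174), (678,172), and no contact yet. I'll keep going towards -x until it touches.

>>> jog_arm:
  targets:
    - [[-0.001,-0.0002,0,0,0,0,0.03],[-0.001,-0.0002,0,0,0,0,0.03],[0,0,0,0,0,0,0.03]]

```text
time_s: 7.68
position: [0.585, 0.2426, 0.0671]
eef_rot: [-1.878, -2.249, 0.337]
wrist_force: [-0.3, -0.1, -1.1]
finger_gap: 0.0441
grip_force: 62.4
```

```bash
python3 - <<'E'
from h import *
d=np.load("pics/w5.npz"); cam=tuple(d[k] for k in d.files)
a=back(cam,np.array([[207,174],[678,172]])*K,.004);print(a)
e=a[1]-a[0];th=np.arctan2(e[1],e[0]);r,_=T2(0,0,th);print(th,np.linalg.norm(e),a.mean(0)-r@[0,.16,0])
tool()
E
```

```text
[[0.44543838 0.29014988 0.004     ]
 [0.66950466 0.33011511 0.004     ]]
0.17650724359233727 0.22760253643143102 [0.58556626 0.15261841 0.004     ]
t 7.68 TCP rel gap mm [15.2 -2.1 48.1] yaw,tilt,roll deg [ 0.05 17.11  0.09] F [-0.3 -0.1 -1.1]
```

>>> jog_arm:
  targets:
    - [[-0.001,-0.0002,0,0,0,0,0.03],[-0.0005,-0.0001,0,0,0,0,0.03],[0,0,0,0,0,0,0.03]]

```text
time_s: 7.93
position: [0.5839, 0.2424, 0.0671]
eef_rot: [-1.878, -2.25, 0.336]
wrist_force: [0.4, -0.3, -1.4]
finger_gap: 0.0439
grip_force: 62.5
```

```bash
python3 - <<'E'
from h import *
tool()
E
```

```text
t 7.93 TCP rel gap mm [14.  -2.1 48.1] yaw,tilt,roll deg [ 0.05 17.07  0.09] F [ 0.3 -0.3 -1.4]
```

>>> jog_arm:
  targets:
    - [[0,0,0.001,0,0,0,0.03],[0,0,0.0008,0,0,0,0.03],[0,0,0,0,0,0,0.03]]

```text
time_s: 8.18
position: [0.584, 0.2424, 0.068]
eef_rot: [-1.878, -2.25, 0.336]
wrist_force: [2.1, 0.5, -6.4]
finger_gap: 0.0438
grip_force: 62.8
```

```bash
python3 - <<'E'
from h import *
tool()
E
```

```text
t 8.18 TCP rel gap mm [14.2 -2.1 49. ] yaw,tilt,roll deg [ 0.06 17.03  0.07] F [ 2.1  0.1 -6.4]
```

>>> jog_arm:
  targets:
    - [[-0.0016,-0.0003,-0.0008,0.33,-1.84,0,0.03],[-0.0016,-0.0003,-0.0007,0.33,-1.84,0,0.03],[-0.0016,-0.0003,-0.0007,0.33,-1.84,0,0.03],[0,0,0,0,0,0,0.03]]
  newtons: 80

```text
time_s: 8.52
position: [0.579, 0.2414, 0.0674]
eef_rot: [-1.926, -2.307, 0.227]
wrist_force: [2.5, -0.3, -2.9]
finger_gap: 0.0433
grip_force: 87.0
```

```bash
python3 - <<'E'
from h import *
tool()
E
```

```text
t 8.52 TCP rel gap mm [ 9.1 -2.2 48.4] yaw,tilt,roll deg [ 0.05 11.35  0.1 ] F [ 2.4 -0.7 -2.9]
```

>>> jog_arm:
  targets:
    - [[-0.0015,-0.0003,-0.0007,0.33,-1.84,0,0.03],[-0.0015,-0.0003,-0.0007,0.33,-1.84,0,0.03],[-0.0015,-0.0003,-0.0006,0.33,-1.84,0,0.03],[0,0,0,0,0,0,0.03]]

```text
time_s: 8.85
position: [0.5745, 0.2405, 0.0667]
eef_rot: [-1.969, -2.358, 0.118]
wrist_force: [1.3, 0.1, 3.6]
finger_gap: 0.0435
grip_force: 87.6
```

```bash
python3 - <<'E'
from h import *
tool()
E
```

```text
t 8.85 TCP rel gap mm [ 4.5 -2.3 47.7] yaw,tilt,roll deg [0.06 5.84 0.14] F [ 1.3 -0.1  3.6]
```

>>> jog_arm:
  targets:
    - [[-0.0016,-0.0003,-0.001,0.34,-1.9,0,0.03],[-0.0016,-0.0003,-0.001,0.34,-1.9,0,0.03],[-0.0015,-0.0003,-0.0012,0.34,-1.9,0,0.03],[0,0,0,0,0,0,0.03]]

```text
time_s: 9.18
position: [0.5699, 0.2397, 0.0638]
eef_rot: [-2.011, -2.409, -0.001]
wrist_force: [-1.5, -1.4, 5.9]
finger_gap: 0.0434
grip_force: 88.2
```

```bash
python3 - <<'E'
from h import *
tool(); print(monitor.state()["torque"])
E
```

```text
t 9.18 TCP rel gap mm [-0.2 -2.3 44.8] yaw,tilt,roll deg [0.06 0.08 0.17] F [-1.8 -1.1  5.9]
[-0.2247241   0.41118241 -0.04160428]
```

>>> jog_arm:
  targets:
    - [[0,0,-0.0008,0.1,-0.7,0,0.03],[0,0,-0.0008,0.1,-0.7,0,0.03],[0,0,0,0,0,0,0.03]]

```text
time_s: 9.43
position: [0.5692, 0.2395, 0.0639]
eef_rot: [2.008, 2.405, 0.025]
wrist_force: [-7.1, -2.2, 19.7]
finger_gap: 0.0434
grip_force: 90.0
```

```bash
python3 - <<'E'
from h import *
tool(); print(monitor.state()["torque"])
c=camera("side"); im=c["image"]; b=load("pics/side0.npz")
u=proj(b,[.57,.24,.04])[0].astype(int);print(u)
cr=im[u[1]-45:u[1]+45,u[0]-60:u[0]+60]; cv2.imwrite("pics/s1.png",cv2.resize(cr,(800,600),interpolation=cv2.INTER_CUBIC))
E
```

```text
t 9.43 TCP rel gap mm [-0.9 -2.3 44.9] yaw,tilt,roll deg [ 0.07 -1.03  0.21] F [-7.4 -0.9 19.7]
[-0.50342295  2.17717177  0.01797992]
[210 164]
```

>>> jog_arm:
  targets:
    - [[0,0,0.0008,-0.1,0.7,0,0.03],[0,0,0.0012,-0.1,0.7,0,0.03],[0,0,0.001,-0.1,0.5,0,0.03],[0,0,0,0,0,0,0.03]]

```text
time_s: 9.82
position: [0.5705, 0.2398, 0.0639]
eef_rot: [-2.008, -2.405, 0.012]
wrist_force: [-1.0, 0.4, 6.9]
finger_gap: 0.0434
grip_force: 88.2
```

```bash
python3 - <<'E'
from h import *
tool(); print(monitor.state()["torque"])
E
```

```text
t 9.82 TCP rel gap mm [ 0.4 -2.2 44.9] yaw,tilt,roll deg [0.07 0.64 0.09] F [-0.9  0.6  6.9]
[-0.09172413  0.51044501  0.02707951]
```

>>> jog_arm:
  targets:
    - [[0,0,0.001,0,0,0,0.03],[0,0,0.001,0,0,0,0.03],[0,0,0.0005,0,0,0,0.03],[0,0,0,0,0,0,0.03]]

```text
time_s: 10.15
position: [0.57, 0.2398, 0.0645]
eef_rot: [-2.009, -2.407, 0.011]
wrist_force: [3.4, 0.6, -6.1]
finger_gap: 0.0436
grip_force: 86.5
```

```bash
python3 - <<'E'
from h import *
tool(); print(monitor.state()["torque"])
E
```

```text
t 10.15 TCP rel gap mm [-0.1 -2.2 45.5] yaw,tilt,roll deg [0.08 0.54 0.01] F [ 3.4  0.  -6.1]
[ 0.19651976 -1.01264753  0.01302615]
```

>>> jog_arm:
  targets:
    - [[0,0,-0.0012,0,-0.4,0,0.03],[0,0,0,0,0,0,0.06],[0,0,0,0,0,0,0.07],[0,0,0,0,0,0,0.07],[0,0,0,0,0,0,0.07]]

```text
time_s: 10.57
position: [0.5695, 0.2396, 0.0644]
eef_rot: [-2.011, -2.41, 0.005]
wrist_force: [-0.3, -0.4, 0.5]
finger_gap: 0.0699
grip_force: 0.0
```

>>> jog_arm:
  targets:
    - [[0,0,0.02,0,0,0,0.07],[0,0,0.03,0,0,0,0.07],[0,0,0.03,0,0,0,0.07],[0,0,0.005,0,0,0,0.07],[0,0,0,0,0,0,0.07]]

```text
time_s: 10.98
position: [0.5718, 0.2401, 0.1522]
eef_rot: [-2.013, -2.411, -0.004]
wrist_force: [0.1, 1.3, 0.2]
finger_gap: 0.0701
grip_force: 0.0
```

```bash
python3 - <<'E'
from h import *
tool()
im,cam=wristcam()
cv2.imwrite("pics/w6.png",cv2.resize(im,(800,600),interpolation=cv2.INTER_CUBIC)); np.savez("pics/w6.npz",*cam)
E
```

```text
t 10.98 TCP rel gap mm [  1.8  -2.2 133.2] yaw,tilt,roll deg [ 0.06 -0.09  0.11] F [0.3 1.3 0.2]
```

View pics/w6.png

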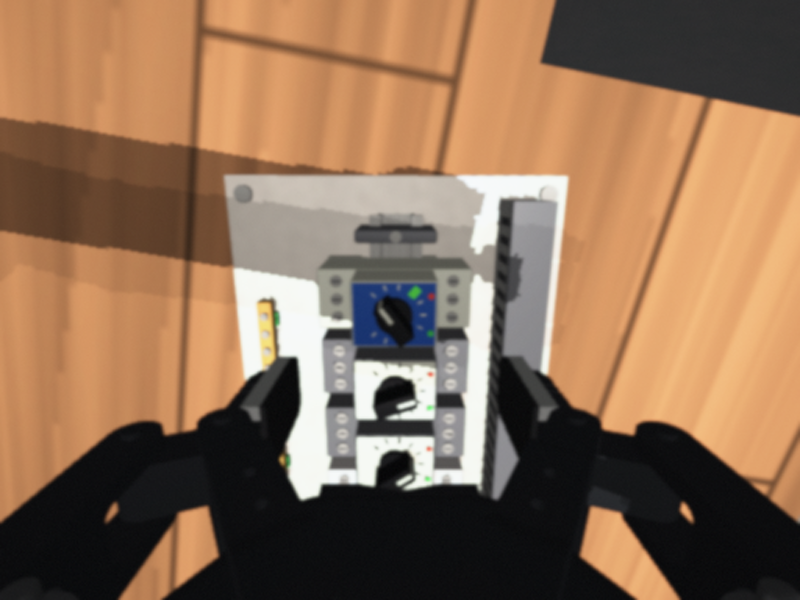

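The timer sits squarely on the rail between its neighbour and the end clamp, with the nose at (353–437, 282–346). The pointer's white line is at (385,315). Next I'll measure the bar angle numerically.

```bash
python3 - <<'E'
from h import *
r,t=T2(*PAN)
for n,box in (("w6",(375,295,418,345)),("w4",(360,372,440,468))):
    d=np.load(f"pics/{n}.npz"); cam=tuple(d[k] for k in d.files)
    im=cv2.imread(f"pics/{n}.png"); x0,y0,x1,y1=box; sub=im[y0:y1,x0:x1].astype(int)
    if n=="w6":
        pts=np.array([[-.0215,.017,.089],[.0215,.017,.089],[.0215,-.017,.089],[-.0215,-.017,.089]])
        o=fitpose([(cam,pts,np.array([[353,282],[436,282],[437,346],[355,346]])*K)],x0=(.57,.24,.178)); print("timer",o.x,o.fun.round(1),"rel gap mm",((np.r_[o.x[:2],0]-t)@r*1e3-[0,92,0]).round(1))
        Rw,tw=T2(*o.x); tw=tw+[0,0,.01]
    else:
        T=R.from_euler('y',17.13,degrees=True).as_matrix(); 
        Rw=r@T@R.from_euler('z',0).as_matrix()
        pts=np.array([[-.0215,.017,.079],[.0215,.017,.079],[.0215,-.017,.079]]);u=np.array([[329,349],[470,348],[470,446]])*K
        q=least_squares(lambda v:(proj(cam,pts@Rw.T+v)-u).ravel(),[.57,.24,.14]); tw=q.x; print(q.fun.round(1))
    # in timer frame, intersect rays with z=.097 for bright low-saturation pixels inside the dark dial
    lum=sub.max(2); sat=lum-sub.min(2)
    m,p,rc=cam
    def loc(px,z):
        dd=(np.c_[px*K,np.ones(len(px))]@np.linalg.inv(m).T@F@rc.T)@Rw; pp=(p-tw)@Rw
        return (pp+dd*((z-pp[2])/dd[:,2])[:,None])*1e3
    def px(mask): y,x=np.nonzero(mask); return np.c_[x+x0,y+y0].astype(float)
    w=loc(px((lum>110)&(sat<45)),.097); k=np.hypot(w[:,0],w[:,1])<13; w=w[k]
    b=loc(px(lum<60),.097); 
    print(n,"white n",len(w),"mean",w.mean(0).round(1),"min",w.min(0).round(1),"max",w.max(0).round(1))
    print("white PCA deg",np.degrees(np.arctan2(*np.linalg.svd(w[:,:2]-w[:,:2].mean(0))[2][0][::-1])),"dir from axis",np.degrees(np.arctan2(w[:,1].mean(),w[:,0].mean())))
    print("dark",b.mean(0).round(1),np.degrees(np.arctan2(*np.linalg.svd(b[:,:2]-b[:,:2].mean(0))[2][0][::-1])))
    # overlap fit of the extruded bar
    dark=np.zeros(im.shape[:2],np.uint8); dark[y0:y1,x0:x1]=(sub.max(2)<75)
    dark[y0:y1,x0:x1]|=((lum>110)&(sat<45)).astype(np.uint8)
    best=[]
    for a in np.arange(90,181,3):
        A=R.from_euler('z',a,degrees=True).as_matrix(); L=np.array([[sx*.011,sy*.0045,z] for sx in(-1,1) for sy in(-1,1) for z in(.079,.097)])@A.T
        h=cv2.convexHull((proj(cam,L@Rw.T+tw)/K).astype(np.int32)); M=np.zeros_like(dark); cv2.fillConvexPoly(M,h,1)
        best.append(((M&dark).sum()/(M|dark).sum(),a))
    print("IoU",sorted(best)[-5:])
E
```

```text
timer [0.56912922 0.24081982 0.18638322] [-0.3  0.6  1.   0.1 -0.3 -0.6 -0.1 -0.2] rel gap mm [-0.7 -1.   0. ]
w6 white n 64 mean [-4.6  4.5 97. ] min [-7.  -7.5 97. ] max [-1.9  8.1 97. ]
white PCA deg -76.37649384740256 dir from axis 135.65872377229348
dark [ 0.5  3.4 97. ] -69.85160978323941
IoU [(np.float64(0.7296954314720813), np.int64(129)), (np.float64(0.7330803289057558), np.int64(132)), (np.float64(0.7332900713822194), np.int64(126)), (np.float64(0.733678086619263), np.int64(120)), (np.float64(0.74), np.int64(123))]
[ 0.1 -0.2  1.3  0.  -1.5  0.1]
w4 white n 1340 mean [-2.7 -4.8 97. ] min [-11.3 -10.9  97. ] max [10.4 11.  97. ]
white PCA deg -50.75668008921 dir from axis -119.71165934527313
dark [ 0.8  5.3 97. ] -74.11270081475915
IoU [(np.float64(0.6477568270481144), np.int64(129)), (np.float64(0.6503129758078159), np.int64(117)), (np.float64(0.6627287853577372), np.int64(126)), (np.float64(0.6631596526386105), np.int64(123)), (np.float64(0.6639220299109393), np.int64(120))]
```

>>> jog_arm:
  targets:
    - [[-0.001,0.001,0,0,0,7,0.03],[-0.001,0.0005,0,0,0,7,0.03],[0,0,0,0,0,7,0.03],[0,0,0,0,0,7,0.03],[0,0,0,0,0,7,0.03]]
  newtons: 20

```text
time_s: 11.45
position: [0.5659, 0.2409, 0.1469]
eef_rot: [-1.184, -2.906, 0.01]
wrist_force: [-0.7, -0.2, 0.0]
finger_gap: 0.0302
grip_force: 0.0
```

>>> jog_arm:
  targets:
    - [[0,0,-0.015,0,0,0,0.03],[0,0,-0.015,0,0,0,0.03],[0,0,0,0,0,0,0.03],[0,0,0,0,0,0,0.03]]

```text
time_s: 11.78
position: [0.5654, 0.2403, 0.116]
eef_rot: [-1.195, -2.9, 0.013]
wrist_force: [-0.2, -0.5, 0.2]
finger_gap: 0.0301
grip_force: 0.0
```

```bash
python3 - <<'E'
from h import *
tool(); s=monitor.state(); print(s["position"],s["q"].round(2),s["finger_gap"])
E
```

```text
t 11.78 TCP rel gap mm [-4.5 -0.8 97. ] yaw,tilt,roll deg [34.98  0.48 -0.26] F [-0.3 -0.4  0.2]
[0.56538302 0.24030816 0.11601038] [-1.05  0.55  0.75  1.8  -0.44  0.98  0.67] 0.030059820481179812
```

>>> jog_arm:
  targets:
    - [[0.004,0.0015,0,0,0,0,0.03],[0,0,-0.01,0,0,0,0.03],[0,0,-0.01,0,0,0,0.03],[0,0,0,0,0,0,0.03],[0,0,0,0,0,0,0.03]]

```text
time_s: 12.2
position: [0.5708, 0.2424, 0.098]
eef_rot: [-1.194, -2.903, 0.008]
wrist_force: [-0.1, -0.0, 0.3]
finger_gap: 0.0299
grip_force: 0.0
```

>>> jog_arm:
  targets:
    - [[0,0,0,0,0,0,0.015],[0,0,0,0,0,0,0.005],[0,0,0,0,0,0,0.005],[0,0,0,0,0,0,0.005],[0,0,0,0,0,0,0.005]]

```text
time_s: 12.62
position: [0.5715, 0.2421, 0.0994]
eef_rot: [-1.194, -2.904, 0.006]
wrist_force: [-1.3, -1.4, 1.7]
finger_gap: 0.0081
grip_force: 23.5
```

```bash
python3 - <<'E'
from h import *
tool()
E
```

```text
t 12.62 TCP rel gap mm [ 1.9 -0.2 80.4] yaw,tilt,roll deg [35.06  0.19 -0.15] F [-1.6 -1.1  1.7]
```

>>> jog_arm:
  targets:
    - [[0,0,0,0,0,-4,0.005],[0,0,0,0,0,-6,0.005],[0,0,0,0,0,-6,0.005],[0,0,0,0,0,-6,0.005],[0,0,0,0,0,-6,0.005]]

```text
time_s: 13.03
position: [0.5716, 0.2417, 0.0995]
eef_rot: [-1.868, -2.524, 0.007]
wrist_force: [-1.3, -3.3, 2.4]
finger_gap: 0.0083
grip_force: 23.5
```

```bash
python3 - <<'E'
from h import *
tool()
E
```

```text
t 13.03 TCP rel gap mm [ 1.8 -0.6 80.5] yaw,tilt,roll deg [ 6.76  0.25 -0.08] F [-1.8 -3.   2.4]
```

>>> jog_arm:
  targets:
    - [[0,0,0,0,0,-7,0.005],[0,0,0,0,0,-7,0.005],[0,0,0,0,0,-7,0.005],[0,0,0,0,0,-7,0.005],[0,0,0,0,0,-7,0.005]]

```text
time_s: 13.45
position: [0.5712, 0.2413, 0.0995]
eef_rot: [-2.541, -1.844, 0.007]
wrist_force: [-2.4, -3.2, 3.6]
finger_gap: 0.0082
grip_force: 23.6
```

>>> jog_arm:
  targets:
    - [[0,0,0,0,0,-6,0.005],[0,0,0,0,0,-6,0.005],[0,0,0,0,0,0,0.005],[0,0,0,0,0,0,0.005]]

```text
time_s: 13.78
position: [0.5711, 0.2413, 0.0994]
eef_rot: [-2.714, -1.577, 0.007]
wrist_force: [-3.1, -3.5, 3.9]
finger_gap: 0.0081
grip_force: 23.9
```

```bash
python3 - <<'E'
from h import *
tool()
E
```

```text
t 13.78 TCP rel gap mm [ 1.3 -0.8 80.4] yaw,tilt,roll deg [-3.99e+01  2.80e-01  3.00e-02] F [-3.7 -2.9  3.9]
```

>>> jog_arm:
  targets:
    - [[0,0,0,0,0,0,0.025],[0,0,0,0,0,0,0.028],[0,0,0,0,0,0,0.028],[0,0,0.012,0,0,0,0.028],[0,0,0.025,0,0,0,0.028]]

```text
time_s: 14.2
position: [0.5693, 0.2429, 0.134]
eef_rot: [-2.712, -1.577, 0.012]
wrist_force: [-0.6, -0.6, 0.0]
finger_gap: 0.0281
grip_force: 0.0
```

>>> jog_arm:
  targets:
    - [[0,0,0.03,0,0,7,0.028],[0,0,0.02,0,0,7,0.028],[0,0,0,0,0,7,0.028],[0,0,0,0,0,7,0.028],[0,0,0,0,0,7,0.028]]

```text
time_s: 14.62
position: [0.5727, 0.2432, 0.1881]
eef_rot: [-2.108, -2.327, -0.001]
wrist_force: [-0.8, 0.6, -0.7]
finger_gap: 0.028
grip_force: 0.0
```

>>> jog_arm:
  targets:
    - [[0,0,0,0,0,0,0.028],[0,0,0,0,0,0,0.028],[0,0,0,0,0,0,0.028]]

```text
time_s: 14.87
position: [0.5719, 0.2428, 0.1865]
eef_rot: [-2.118, -2.317, 0.003]
wrist_force: [-0.2, -0.2, -0.5]
finger_gap: 0.0275
grip_force: 0.0
```

```bash
python3 - <<'E'
from h import *
tool()
im,cam=wristcam(); u=(proj(cam,[.5695,.2415,.06])[0]).astype(int); print(u/K)
x=np.clip(u[0],110,402);y=np.clip(u[1],80,304)
s=camera("side")["image"]; v=proj(load("pics/side0.npz"),[.57,.2,.05])[0].astype(int)
A=cv2.resize(im[y-75:y+75,x-100:x+100],(800,600),interpolation=cv2.INTER_CUBIC)[:,200:600]
B=cv2.resize(s[v[1]-45:v[1]+45,v[0]-30:v[0]+30],(400,600),interpolation=cv2.INTER_CUBIC)
cv2.imwrite("pics/w7.png",np.hstack([A,B])); np.savez("pics/w7.npz",*cam)
E
```

```text
t 14.87 TCP rel gap mm [  2.3   0.4 167.5] yaw,tilt,roll deg [-5.07  0.18  0.03] F [-0.3 -0.2 -0.5]
[395.3125 287.5   ]
```

View pics/w7.png

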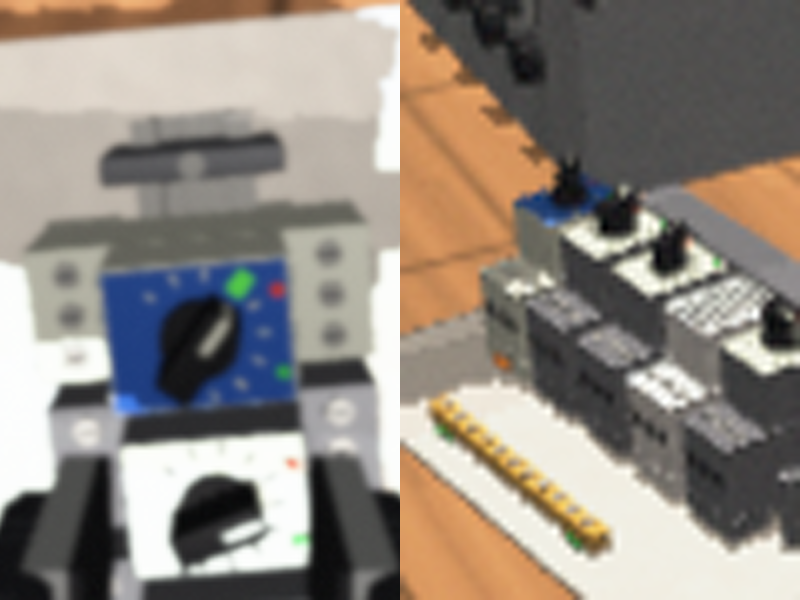

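The dial's white line at (218,332) points at the green mark (240,285). The timer sits level with its neighbours, and the other dials haven't moved.

```bash
python3 -c "
from rig import order
print(order.finish_job())"
```

```text
the job is handed in; nothing more can be done
None
```

I fitted the timer in the empty place on the rail. It held against a light upward pull and sits about 1 mm from the middle of the gap. Its dial is at about 1.48 (green mark 1.5), the neighbouring dials look unmoved, and the job is handed in; the hand-in returned no verdict.

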